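# Put the wireless gear on its charging pads

### The arm

A 6-joint arm with a two-finger parallel gripper is mounted at the origin on the work surface. World frame = base frame: x ahead of the robot, y to its left, z up, the work surface at z = 0. Lengths are in m, angles in rad, forces in N, time in s.
With the tool pointing down it reaches from about 0.3 to 0.875 m from the base axis. Payload 6.4 kg.
Tool frame: the origin (TCP) lies midway between the tips of the shut fingers; the grasp point (between the pads) lies 19 mm behind it (ctrl.tcp_to_grasp is the distance from the TCP to the grasp point, in m); z points along the fingers, y is the direction in which the jaws open and shut (so a half turn about z gives the same grasp; the last joint's range is limited). The gripper opens to 85 mm and grips with 20 to 120 N. Pads are 22 mm wide; open, the fingers measure 114 mm over their backs; the gripper's body (76 mm by 85 mm) begins 54 mm behind the grasp point. The pads swing forward as they close: fully open they stand 13 mm farther back than shut.
Start: joints at [-1.466, 0.181, 1.607, -0, 1.354, -0.206], TCP at [0.176, -0.547, 0.231] pointing down, gripper open.
Joint ranges: [-2.99, 2.99], [-0.89, 2.07], [0.3, 2.58], [-1.14, 4.28], [0, 2.63], [-3.12, 3.12]. Speed limits (rad/s): [2.57, 2.57, 3.01, 3.14, 3.14, 3.14].

### API

Orientations are given as a unit quaternion [w, x, y, z].
In Python, from bench import monitor, imaging, order, spotter, ctrl gives the robot as it stands.
- The arm moves only by the shell command python3 -m pendant 'ROWS'. ROWS is JSON, a list that holds one entry, the list of rows, each a list of 5 numbers: the shift along the world's x, y, z in mm, then the turn about the world's z in degrees, then the finger opening in mm, from 0 to 85.4. A call has 1 to 8 rows; each row shifts and turns the commanded pose from where the row before left it; what a row does not reach is not made up. A row lasts 1/8 s, in which the tool goes at most 62.5 mm and 10.7 degrees, less where a joint would pass 70% of its speed; a pose out of reach is approached as far as the arm can. A call with a gripper value outside its range is refused whole. The fingers move at their own pace and stop on an object; the grip force is fixed at half the most. Time passes only in rows, so rows that do not move let the fingers close. It gives the time, the measured TCP pose, the force and the opening at its end, in the units of the state.
- monitor.get_obs(): the state, without advancing time (a new reading comes with each control period).
- imaging.camera(name): name is "scene" or "top" or "wrist"; returns a dict with "img" (400x640x3 uint8, red, green, blue), "vfov" (degrees; the focal length in pixels is half the picture's height over the tangent of half this angle, whatever the lens; pixels are square), "cx", "cy" (the principal point, pixels), "distortion" ([k1, k2, p1, p2, k3] as OpenCV has them; the pictures are not rectified), "origin" and "orientation" of the camera in the world. Camera axes: x right, y down, z forward; pixel columns grow to the right and rows downward; lengths in m; the calibration is good to about 2 mm. A picture is of the moment at which its call begins. There is no depth.
- order.hand_in(): hands the job in, once; it reports no verdict.
Trained networks look in the newest picture that a camera, given by its name, has taken for a name from the list of things; names that differ only in an ending like _2 or _b are one class to them, and where a whole thing is asked for, a point or a joint stands for the part that bears it (a point fixed in the world has none). Each returns a list of dicts, best first, with "confidence" (0 to 1); they miss things now and then, are a little off and sometimes report something else, mostly with a low value. They report only what shows in the picture. A call takes as long as a camera call. They do not tell look-alikes from the thing itself.
- spotter.recognise(camera, thing): "at" ([x, y, z] in m, in the coordinates of the camera as it stood for that picture, good to about 4 mm: the middle of the surface that is visible of it).
- spotter.tip_of(camera, thing): "at" ([x, y, z] in m, in the coordinates of the camera as it stood for that picture, good to about 4 mm: a listed point, or the origin of a listed thing).
The state is a dict: "time_s": time; "q": joint angles; "dq": joint speeds; "joint_efforts": joint torques, N m; "eef_pos": TCP position; "eef_rot": TCP orientation; "wrist_force": force on the tool from outside, world axes, zero at the start; "torque": the same for the moment, N m; "opening": opening from 0.0 (shut) to 1.0 (fully open).
Only numpy, scipy, OpenCV 4.12 (cv2) and the standard library are available. Lean on these libraries where they do the work, as an engineer would, in place of code of your own. Each camera call takes 0.05 s, during which the arm holds its last target. There are 200 camera calls.

### The job

Playtime is over: put the two mice, the volume dial and the earbud case each on its own charging pad, the one whose outline has its shape and the colour of its light strip. Set each down flat, not dropped, centred in the outline and lined up with it (either way round will do). Leave the red figurine and the espresso cup standing where they are.

Things in the scene. Friction and masses are not known exactly. Their poses are not given: they have to be found in the camera images.
- white_mouse: White computer mouse, 114 long (x) x 58 wide (y) x 35 high; its plan is a rectangle with half-round ends; straight upright sides to 24 mm above its underside, good to grip across y at the middle; 60 to 120 g. Origin: centre of the underside; x along its length (towards the wheel), z up. A magenta light strip runs around it and along its back.
- grey_mouse: Grey computer mouse, 114 long (x) x 58 wide (y) x 35 high; its plan is a rectangle with half-round ends; straight upright sides to 24 mm above its underside, good to grip across y at the middle; 60 to 120 g. Origin: centre of the underside; x along its length (towards the wheel), z up. A green light strip runs around it and along its back.
- dial: Round aluminium volume dial, 52 in diameter x 30 high, upright sides, with a blue light ring on top; 100 to 200 g. Origin: centre of the underside, z up.
- earbud_case: Small white earbud case, 68 long (x) x 48 wide (y) x 26 high, plan with half-round ends, upright sides, a yellow strip along its lid; 40 to 85 g. Origin: centre of the underside; x along its length, z up.
- magenta_pad: Grey charging pad, 132 (x) x 76 (y) x 6, with a magenta mouse-shaped outline, long along x. Fixed to the desk. Origin: centre of the pad's underside (desk level); its top is 6 mm above that and flat; a small white cross marks the centre. The outline is just painted light, about 4 mm larger all round than the thing that belongs there.
- green_pad: Grey charging pad, 132 (x) x 76 (y) x 6, with a green mouse-shaped outline, long along x. Fixed to the desk. Origin: centre of the pad's underside (desk level); its top is 6 mm above that and flat; a small white cross marks the centre. The outline is just painted light, about 4 mm larger all round than the thing that belongs there.
- blue_pad: Grey charging pad, 78 x 78 x 6, with a blue round outline. Fixed to the desk. Origin: centre of the pad's underside (desk level); its top is 6 mm above that and flat; a small white cross marks the centre. The outline is just painted light, about 4 mm larger all round than the thing that belongs there.
- yellow_pad: Grey charging pad, 92 (x) x 76 (y) x 6, with a yellow oblong outline with round ends, long along x. Fixed to the desk. Origin: centre of the pad's underside (desk level); its top is 6 mm above that and flat; a small white cross marks the centre. The outline is just painted light, about 4 mm larger all round than the thing that belongs there.
- figurine: Little red pawn-like figurine, 24 in diameter, 44 high, standing in the middle of the desk among the pads; a bystander. Origin: centre of the underside.
- espresso_cup: White ceramic espresso cup without handle, 62 across the rim, 58 high, to the right of the pads; a bystander. Origin: centre of the underside.
Not all that is in view belongs to the job. Leave any turquoise look-alike of the green_pad alone.

How it is judged:
At the end, for the whole second after the job is handed in: Each thing rests flat on its own pad (tilt under 0.1 rad, underside 3 to 9 mm over the desk), centred within 12 mm; mice and case aligned with the outline within 0.2 rad, either way round; all released, at rest; figurine and cup upright, within 25 mm of their starts (horizontal distance between white_mouse and magenta_pad below 0.012 m and z of white_mouse in the frame of magenta_pad between 0.003 and 0.009 m and angle between each of white_mouse, grey_mouse, dial, earbud_case's own z axis and vertical below 0.1 rad and linear speed of each of white_mouse, grey_mouse, dial, earbud_case below 0.02 m/s and angular speed of each of white_mouse, grey_mouse, dial, earbud_case below 0.2 rad/s and angle between the x axis of white_mouse and the x axis of magenta_pad, either way round below 0.2 rad and horizontal distance between grey_mouse and green_pad below 0.012 m and z of grey_mouse in the frame of green_pad between 0.003 and 0.009 m and angle between the x axis of grey_mouse and the x axis of green_pad, either way round below 0.2 rad and horizontal distance between dial and blue_pad below 0.012 m and z of dial in the frame of blue_pad between 0.003 and 0.009 m and horizontal distance between earbud_case and yellow_pad below 0.012 m and z of earbud_case in the frame of yellow_pad between 0.003 and 0.009 m and angle between the x axis of earbud_case and the x axis of yellow_pad, either way round below 0.2 rad and distance of each of figurine, espresso_cup from where it was at the start of the episode below 0.025 m and angle between each of figurine, espresso_cup's own z axis and vertical below 0.2 rad); the robot touches nothing.
It fails at once if a mouse, the dial or the case is dropped (moves faster than 0.7 m/s with no finger on it) ((linear speed of white_mouse above 0.7 m/s and not (contact force between the fingers and white_mouse above 0.02 N)) or (linear speed of grey_mouse above 0.7 m/s and not (contact force between the fingers and grey_mouse above 0.02 N)) or (linear speed of dial above 0.7 m/s and not (contact force between the fingers and dial above 0.02 N)) or (linear speed of earbud_case above 0.7 m/s and not (contact force between the fingers and earbud_case above 0.02 N))).
It fails at once if the red figurine is shifted by more than 25 mm or tipped (distance of figurine from where it was at the start of the episode above 0.025 m or angle between figurine's own z axis and vertical above 0.35 rad).
It fails at once if the espresso cup is shifted by more than 25 mm or tipped (distance of espresso_cup from where it was at the start of the episode above 0.025 m or angle between espresso_cup's own z axis and vertical above 0.35 rad).
It also fails if it takes over 141 s, if anything falls off the work surface, if the arm or the gripper's body presses on something with over 40 N, if the wrist force passes 120 N, or if a joint passes its speed limit or range.

## Working session

There is one attempt and no reset: what is moved stays moved. The work goes in short steps, Python scripts to look and compute and a shell command to move; the robot and the scene stay as the last step left them, time stands still between calls to the robot, and variables do not carry over. Pictures are saved under pics/ and viewed, about 12 in all and at most 16, crops included, and the job is handed in when it is done.

```bash
mkdir -p pics; ls
cat > h.py <<'E'
import numpy as np, cv2
from bench import monitor, imaging, order, spotter, ctrl
from scipy.spatial.transform import Rotation as R
def rot(q): return R.from_quat([q[1],q[2],q[3],q[0]]).as_matrix()
def K(c):
    f=c["img"].shape[0]/2/np.tan(np.radians(c["vfov"])/2)
    return np.array([[f,0,c["cx"]],[0,f,c["cy"]],[0,0,1.]])
def world(c,p): return rot(c["orientation"])@np.array(p)+np.array(c["origin"])
def px2w(c,uv,z):
    n=cv2.undistortPoints(np.array(uv,float).reshape(-1,1,2),K(c),np.array(c["distortion"],float)).reshape(-1,2)
    d=np.c_[n,np.ones(len(n))]@rot(c["orientation"]).T; o=np.array(c["origin"])
    return o+d*((z-o[2])/d[:,2])[:,None]
def w2px(c,P):
    Rm=rot(c["orientation"]); rv,_=cv2.Rodrigues(Rm.T)
    return cv2.projectPoints(np.array(P,float).reshape(-1,3),rv,-Rm.T@np.array(c["origin"]),K(c),np.array(c["distortion"],float))[0].reshape(-1,2)
def save(c,n): cv2.imwrite("pics/"+n,c["img"][:,:,::-1])
E
python3 - <<'E'
from h import *
for cam in ["top","scene"]:
    c=imaging.camera(cam); save(c,cam+"0.png"); print(cam,c["origin"],c["orientation"],c["vfov"],c["distortion"])
    for t in "white_mouse grey_mouse dial earbud_case magenta_pad green_pad blue_pad yellow_pad figurine espresso_cup".split():
        print(t,[(np.round(world(c,r["at"]),3).tolist(),np.round(w2px(c,world(c,r["at"]))[0]).tolist(),round(r["confidence"],2)) for r in spotter.tip_of(cam,t)[:3]])
o=monitor.get_obs();print(o["eef_pos"],o["eef_rot"],o["time_s"],ctrl.tcp_to_grasp)
E
```

```text
pics
top [ 0.4673649  -0.14672595  1.43546956] [-0.01901759  0.71633392 -0.69681298  0.03091475] 46.86967932913377 [-0.11151006  0.          0.          0.          0.        ]
white_mouse [([0.443, 0.1, 0.003], [237.0, 241.0], 0.57)]
grey_mouse [([0.606, 0.286, 0.0], [181.0, 187.0], 0.79), ([0.55, -0.002, 0.003], [271.0, 208.0], 0.7)]
dial [([0.431, -0.282, 0.001], [360.0, 248.0], 0.68)]
earbud_case [([0.638, -0.111, 0.002], [307.0, 180.0], 0.7)]
magenta_pad [([0.653, 0.098, -0.004], [241.0, 174.0], 0.95)]
green_pad [([0.45, -0.63, 0.004], [470.0, 245.0], 0.94), ([0.612, -0.279, 0.0], [361.0, 190.0], 0.93), ([0.35, -0.415, 0.001], [402.0, 275.0], 0.92)]
blue_pad [([0.463, -0.082, 0.004], [296.0, 236.0], 0.68)]
yellow_pad [([0.422, 0.281, 0.002], [179.0, 246.0], 0.65)]
figurine [([0.551, 0.004, 0.002], [269.0, 207.0], 0.54), ([0.545, -0.467, -0.002], [420.0, 213.0], 0.4), ([0.637, -0.111, -0.001], [307.0, 181.0], 0.37)]
espresso_cup [([0.546, -0.467, 0.0], [420.0, 213.0], 0.72), ([0.608, 0.288, 0.001], [180.0, 186.0], 0.28), ([0.652, 0.101, -0.003], [240.0, 174.0], 0.26)]
scene [ 1.3
[... 466 characters left out ...]
8, 0.099, -0.004], [421.0, 222.0], 0.66)]
green_pad [([0.353, -0.415, -0.003], [233.0, 154.0], 0.87), ([0.704, -0.46, -0.003], [218.0, 258.0], 0.86), ([0.456, -0.631, -0.004], [160.0, 189.0], 0.74)]
blue_pad []
yellow_pad [([0.423, 0.276, -0.005], [461.0, 151.0], 0.86), ([0.614, -0.279, -0.007], [284.0, 223.0], 0.5)]
figurine [([0.471, -0.082, -0.004], [347.0, 175.0], 0.67), ([0.555, 0.003, -0.002], [380.0, 195.0], 0.6)]
espresso_cup [([0.548, -0.467, -0.002], [216.0, 209.0], 0.92), ([0.552, -0.001, -0.004], [379.0, 195.0], 0.31), ([0.468, -0.084, -0.003], [346.0, 174.0], 0.28)]
[ 0.17586391 -0.54745251  0.23128127] [-1.56248286e-05  9.87950966e-01  1.54767206e-01  3.23795590e-06] 1.1 0.0187
```

Run:
```python
import cv2
im=cv2.imread("pics/top0.png"); cv2.imwrite("pics/top0c.png",cv2.resize(im[140:320,140:500],(800,400),interpolation=cv2.INTER_CUBIC))
im=cv2.imread("pics/scene0.png"); cv2.imwrite("pics/scene0c.png",cv2.resize(im[110:310,130:530],(800,400),interpolation=cv2.INTER_CUBIC))
```

```text
(no output)
```

View pics/top0c.png

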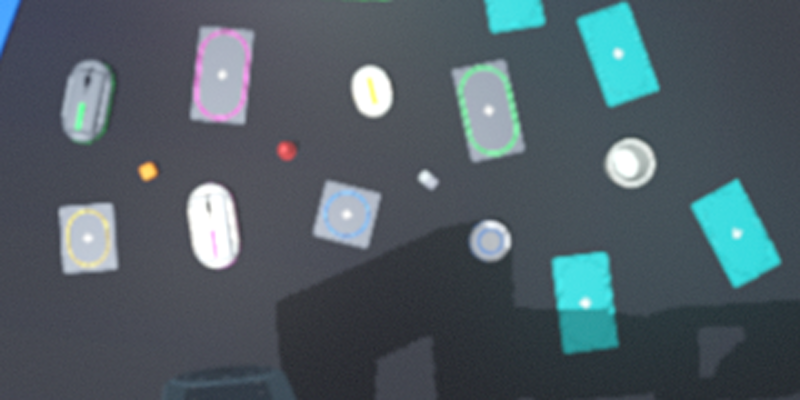

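View pics/scene0c.png

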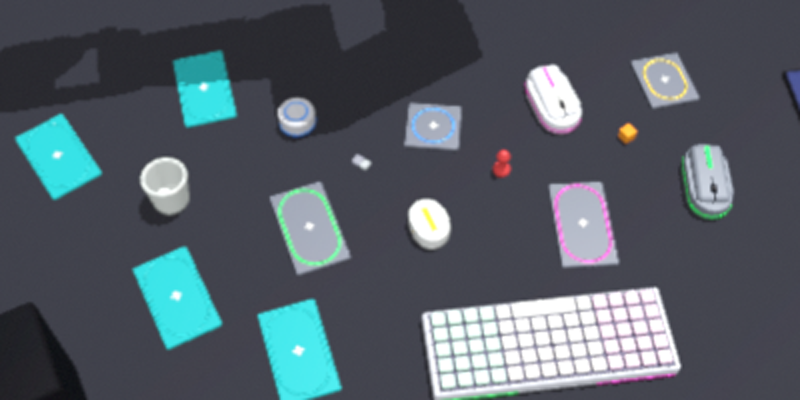

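Top and scene views agree. Both mice, the dial (top crop 490,241), the case (372,92) and the four grey pads are clear. The real green pad is at crop (488,110), and the turquoise ones are decoys. The figurine is at (287,150), the cup at (630,163). Next I measure poses on rectified images.

```bash
cat >> h.py <<'E'
def rectify(c,z,x0,x1,y0,y1,s=0.001):
    "rows: x descending, cols: y descending, s m/px"
    xs=np.arange(x1,x0,-s); ys=np.arange(y1,y0,-s)
    Y,X=np.meshgrid(ys,xs); P=np.stack([X,Y,np.full_like(X,z)],-1)
    m=w2px(c,P).reshape(X.shape+(2,)).astype(np.float32)
    return cv2.remap(c["img"],m[...,0],m[...,1],cv2.INTER_CUBIC)
def blob(c,z,ctr,half,kind):
    x,y=ctr; s=0.001
    im=rectify(c,z,x-half,x+half,y-half,y+half)
    hsv=cv2.cvtColor(im,cv2.COLOR_RGB2HSV); H,S,V=[hsv[...,i].astype(int) for i in range(3)]
    if kind=="bright": t,_=cv2.threshold(hsv[...,2],0,255,cv2.THRESH_OTSU); m=V>t
    else:
        h={"magenta":150,"green":60,"blue":108,"yellow":25}[kind]; m=(abs(H-h)<14)&(S>60)&(V>90)
    m=m.astype(np.uint8)
    m=cv2.morphologyEx(m,cv2.MORPH_CLOSE,np.ones((9,9),np.uint8))
    n,lab,st,ce=cv2.connectedComponentsWithStats(m)
    if kind=="bright": m=(lab==1+np.argmax(st[1:,4])).astype(np.uint8)
    p=np.argwhere(m)[:,::-1].astype(np.float32)
    (u,v),(w,h_),a=cv2.minAreaRect(p)
    b=cv2.boxPoints(((u,v),(w,h_),a)); e=max([b[1]-b[0],b[2]-b[1]],key=np.linalg.norm)
    yaw=np.degrees(np.arctan2(-e[0],-e[1])); yaw=(yaw+90)%180-90
    cu,cv_=p.mean(0)
    f=lambda u,v:(round(x+half-v*s,4),round(y+half-u*s,4))
    return dict(box=f(u,v),cent=f(cu,cv_),size=(round(max(w,h_)),round(min(w,h_))),yaw=round(yaw,1))
E
python3 - <<'E'
from h import *
c=imaging.camera("top")
for n,z,ct,h,k in [("white_mouse",.018,(.446,.1),.09,"bright"),("grey_mouse",.018,(.609,.286),.09,"bright"),("dial",.03,(.433,-.282),.05,"bright"),("case",.02,(.638,-.112),.06,"bright"),
 ("magpad",.006,(.655,.098),.085,"magenta"),("greenpad",.006,(.613,-.279),.085,"green"),("bluepad",.006,(.466,-.082),.06,"blue"),("yelpad",.006,(.422,.279),.06,"yellow"),
 ("magpadB",.006,(.655,.098),.09,"bright"),("greenpadB",.006,(.613,-.279),.09,"bright"),("bluepadB",.006,(.466,-.082),.06,"bright"),("yelpadB",.006,(.422,.279),.065,"bright")]:
    try: print(n,blob(c,z,ct,h,k))
    except Exception as e: print(n,e)
E
```

```text
white_mouse {'box': (0.4422, 0.103), 'cent': (np.float32(0.4422), np.float32(0.103)), 'size': (118, 65), 'yaw': np.float32(10.8)}
grey_mouse {'box': (0.6106, 0.2891), 'cent': (np.float32(0.6109), np.float32(0.289)), 'size': (116, 64), 'yaw': np.float32(-8.1)}
dial {'box': (0.4332, -0.2782), 'cent': (np.float32(0.4332), np.float32(-0.2791)), 'size': (56, 54), 'yaw': np.float32(-45.0)}
case {'box': (0.635, -0.1105), 'cent': (np.float32(0.6351), np.float32(-0.1106)), 'size': (70, 55), 'yaw': np.float32(0.0)}
magpad {'box': (0.6541, 0.1017), 'cent': (np.float32(0.6544), np.float32(0.1028)), 'size': (132, 78), 'yaw': np.float32(-3.6)}
greenpad {'box': (0.6139, -0.2749), 'cent': (np.float32(0.61), np.float32(-0.276)), 'size': (130, 76), 'yaw': np.float32(13.1)}
bluepad {'box': (0.4635, -0.0805), 'cent': (np.float32(0.4644), np.float32(-0.0809)), 'size': (67, 65), 'yaw': np.float32(0.0)}
yelpad {'box': (0.4209, 0.2874), 'cent': (np.float32(0.432), np.float32(0.293)), 'size': (75, 53), 'yaw': np.float32(-17.1)}
magpadB {'box': (0.6541, 0.1011), 'cent': (np.float32(0.6537), np.float32(0.101)), 'size': (135, 79), 'yaw': np.float32(-3.6)}
greenpadB {'box': (0.6144, -0.2746), 'cent': (np.float32(0.6143), np.float32(-0.2744)), 'size': (134, 79), 'yaw': np.float32(13.7)}
bluepadB {'box': (0.4634, -0.0802), 'cent': (np.float32(0.4634), np.float32(-0.0804)), 'size': (80, 80), 'yaw': np.float32(-12.2)}
yelpadB {'box': (0.4194, 0.2809), 'cent': (np.float32(0.4194), np.float32(0.2807)), 'size': (95, 79), 'yaw': np.float32(6.2)}
```

```bash
python3 -m pendant '[[[32,33,-4,0,85],[32,33,-4,0,85],[32,33,-4,0,85],[32,33,-4,0,85],[32,33,-4,0,85],[32,33,-4,0,85],[32,33,-4,0,85],[32,33,-4,0,85]]]'
python3 - <<'E'
from h import *
c=imaging.camera("wrist");save(c,"w1.png");o=monitor.get_obs()
print(c["origin"],c["orientation"],c["vfov"],c["distortion"],o["eef_pos"])
print(w2px(c,[.4332,-.279,.03]))
for t in spotter.tip_of("wrist","dial"): print(world(c,t["at"]),t["confidence"])
print(blob(c,.03,(.4332,-.279),.05,"bright"))
E
```

```text
time_s: 2.15
eef_pos: [0.4328, -0.2824, 0.1994]
eef_rot: [0.0, 0.988, 0.155, 0.0]
wrist_force: [0.4, 0.7, 0.6]
opening: 0.996
[ 0.49466831 -0.2630821   0.34166837] [ 0.108044    0.80100161 -0.583546   -0.07872096] 60.48530094056921 [0.01740109 0.         0.         0.         0.        ] [ 0.43542547 -0.27828323  0.19879575]
[[312.78351824 182.30125754]]
[ 0.43132184 -0.27833061 -0.00158495] 0.77
{'box': (0.4327, -0.2825), 'cent': (np.float32(0.4328), np.float32(-0.2823)), 'size': (53, 51), 'yaw': np.float32(0.0)}
```

View pics/w1.png

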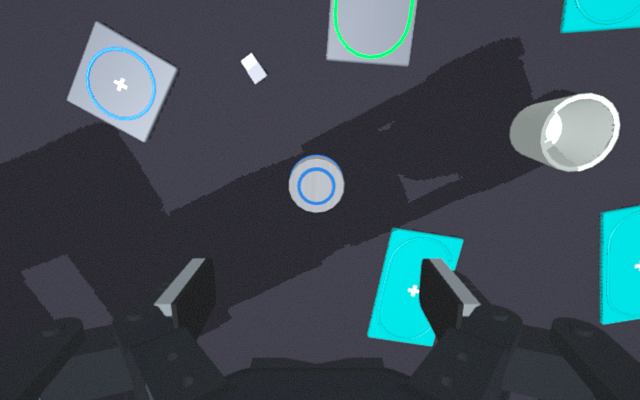

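The wrist view shows the dial at (316,185) between the open fingers, the blue pad at (121,84), and the cup at (565,132). The arm was still settling, so I'll repeat the measurement.

Run:
```python
from h import *
c=imaging.camera("wrist");o=monitor.get_obs()
print(o["eef_pos"],o["dq"].round(3) if hasattr(o["dq"],"round") else o["dq"])
print(blob(c,.03,(.4332,-.279),.05,"bright"),blob(c,.03,(.4332,-.279),.05,"blue"))
print(blob(c,.006,(.4634,-.0804),.055,"blue"),blob(c,.006,(.4634,-.0804),.06,"bright"))
```

```text
[ 0.43281557 -0.28181609  0.19909015] [-0.052 -0.006 -0.003 -0.016 -0.003 -0.018]
{'box': (0.4332, -0.2825), 'cent': (np.float32(0.4328), np.float32(-0.2822)), 'size': (54, 51), 'yaw': np.float32(0.0)} {'box': (0.4379, -0.2806), 'cent': (np.float32(0.44), np.float32(-0.279)), 'size': (47, 46), 'yaw': np.float32(-26.6)}
{'box': (0.4614, -0.0844), 'cent': (np.float32(0.4617), np.float32(-0.0841)), 'size': (64, 62), 'yaw': np.float32(0.0)} {'box': (0.4616, -0.0848), 'cent': (np.float32(0.4617), np.float32(-0.0849)), 'size': (77, 77), 'yaw': np.float32(-12.1)}
```

```bash
python3 -m pendant '[[[1,1,-50,0,85],[0,0,-50,0,85],[0,0,-45,0,85],[0,0,-30,0,85],[0,0,-15,0,85],[0,0,-6,0,85],[0,0,0,0,85],[0,0,0,0,40]]]'
python3 -m pendant '[[[0,0,0,0,40],[0,0,0,0,40],[0,0,0,0,40],[0,0,0,0,40],[0,0,0,0,40],[0,0,0,0,40]]]'
python3 -m pendant '[[[0,0,10,0,40],[0,0,25,0,40],[0,0,35,0,40],[0,0,15,0,40],[0,0,0,0,40],[0,0,0,0,40]]]'
```

```text
time_s: 3.3
eef_pos: [0.4336, -0.2833, 0.0045]
eef_rot: [0.001, 0.988, 0.155, 0.001]
wrist_force: [0.1, 0.6, 0.2]
opening: 0.809
time_s: 4.05
eef_pos: [0.4335, -0.283, 0.0047]
eef_rot: [0.001, 0.988, 0.155, 0.0]
wrist_force: [-1.1, 1.4, 6.8]
opening: 0.588
time_s: 4.8
eef_pos: [0.4322, -0.2818, 0.0871]
eef_rot: [-0.001, 0.988, 0.155, -0.001]
wrist_force: [0.2, -0.6, -1.1]
opening: 0.589
```

```bash
python3 -m pendant '[[[4,28,0,0,40],[5,35,0,0,40],[5,35,0,0,40],[5,35,0,0,40],[5,35,0,0,40],[5,30,0,0,40],[0,0,0,0,40],[0,0,0,0,40]]]'
python3 - <<'E'
from h import *
c=imaging.camera("wrist");c=imaging.camera("wrist");save(c,"w2.png");o=monitor.get_obs();print(o["eef_pos"])
print(blob(c,.006,(.4615,-.0847),.06,"bright"))
print(w2px(c,[.4615,-.0847,.006]))
E
```

```text
time_s: 5.8
eef_pos: [0.4614, -0.0846, 0.0875]
eef_rot: [-0.0, 0.988, 0.155, -0.001]
wrist_force: [0.1, -0.1, -1.4]
opening: 0.593
[ 0.46160253 -0.08521342  0.08785737]
{'box': (0.454, -0.0917), 'cent': (np.float32(0.4411), np.float32(-0.0881)), 'size': (105, 104), 'yaw': np.float32(0.0)}
[[315.60790908 209.78657168]]
```

View pics/w2.png

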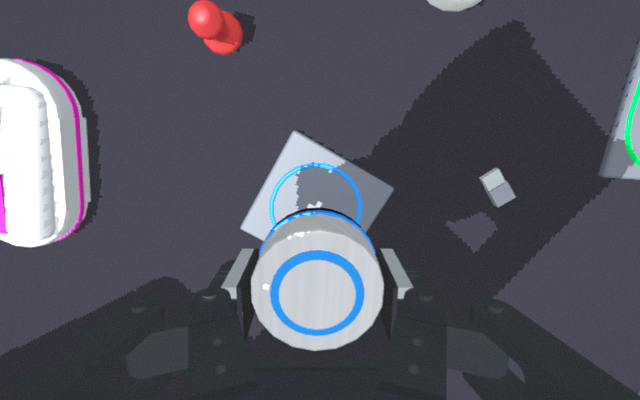

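The wrist view shows the dial held level with its top ring centred at (317,292). The pad cross is at (317,205).

Run:
```python
from h import *
c=imaging.camera("wrist")
print(px2w(c,[[317,292]],.113),px2w(c,[[317,205]],.006))
```

```text
[[ 0.46038362 -0.086335    0.113     ]] [[ 0.46508123 -0.08479976  0.006     ]]
```

```bash
python3 -m pendant '[[[4,1,-20,0,40],[0,0,-30,0,40],[0,0,-16,0,40],[0,0,-6,0,40],[0,0,-3,0,40],[0,0,-2,0,40],[0,0,0,0,40],[0,0,0,0,40]]]'
python3 -m pendant '[[[0,0,0,0,60],[0,0,0,0,70],[0,0,0,0,85],[0,0,0,0,85],[0,0,10,0,85],[0,0,30,0,85],[0,0,50,0,85],[0,0,30,0,85]]]'
```

```text
time_s: 6.95
eef_pos: [0.4662, -0.0836, 0.0117]
eef_rot: [0.0, 0.988, 0.155, 0.0]
wrist_force: [-1.1, 0.1, -1.5]
opening: 0.591
time_s: 7.95
eef_pos: [0.4668, -0.0839, 0.1343]
eef_rot: [0.001, 0.988, 0.155, 0.001]
wrist_force: [0.4, 1.0, -0.9]
opening: 0.996
```

```bash
python3 -m pendant '[[[20,-4,15,0,85],[30,-5,15,0,85],[30,-5,15,-2,85],[30,-5,15,-2,85],[30,-5,5,0,85],[25,-3,0,0,85],[0,0,0,0,85],[0,0,0,0,85]]]'
python3 - <<'E'
from h import *
t=imaging.camera("top");print("dial",blob(t,.036,(.4634,-.0804),.045,"bright"),"ring",blob(t,.036,(.4634,-.0804),.03,"blue"))
c=imaging.camera("wrist");save(c,"w3.png");o=monitor.get_obs();print(o["eef_pos"],o["eef_rot"])
print(blob(c,.02,(.635,-.1105),.06,"bright"),blob(c,.026,(.635,-.1105),.05,"yellow"))
print([world(c,r["at"]).round(4) for r in spotter.tip_of("wrist","earbud_case")[:1]])
E
```

```text
time_s: 8.95
eef_pos: [0.6299, -0.1102, 0.1962]
eef_rot: [-0.0, 0.993, 0.12, -0.001]
wrist_force: [-0.6, 0.0, 0.3]
opening: 0.998
dial {'box': (0.4639, -0.0744), 'cent': (np.float32(0.4703), np.float32(-0.0778)), 'size': (89, 78), 'yaw': np.float32(0.0)} ring {'box': (0.4639, -0.0799), 'cent': (np.float32(0.4627), np.float32(-0.0801)), 'size': (59, 59), 'yaw': np.float32(-90.0)}
[ 0.62989517 -0.11020736  0.19633206] [-1.54321770e-04  9.92752277e-01  1.20178059e-01 -3.54750785e-04]
{'box': (0.6332, -0.1146), 'cent': (np.float32(0.6331), np.float32(-0.1144)), 'size': (69, 50), 'yaw': np.float32(15.9)} {'box': (0.6333, -0.1146), 'cent': (np.float32(0.6334), np.float32(-0.1145)), 'size': (40, 10), 'yaw': np.float32(14.9)}
[array([ 0.6359, -0.1121,  0.0009])]
```

View pics/w3.png

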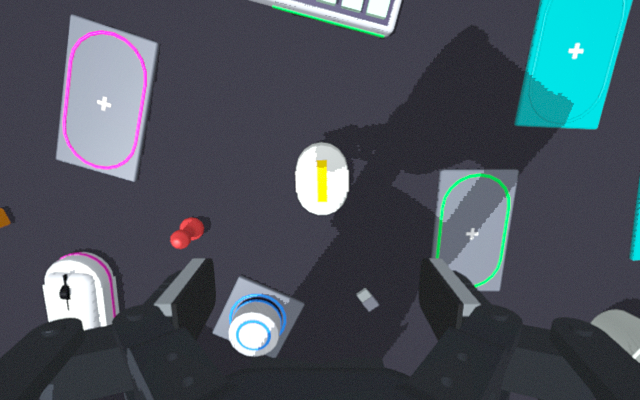

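The wrist view shows the case at (322,178), the dial standing inside the blue outline, and the magenta pad at (104,104) and green pad at (473,234) fully visible.

```bash
python3 - <<'E'
from h import *
c=imaging.camera("wrist")
print(blob(c,.006,(.654,.101),.085,"magenta"),blob(c,.006,(.614,-.275),.085,"green"))
print(px2w(c,[[104,104],[473,234]],.006), "dial",px2w(c,[[254,336]],.036))
E
python3 -m pendant '[[[3,-4,-50,1.5,85],[0,0,-50,0,85],[0,0,-45,0,85],[0,0,-28,0,85],[0,0,-14,0,85],[0,0,-6,0,85],[0,0,0,0,85],[0,0,0,0,36]]]'
python3 -m pendant '[[[0,0,0,0,36],[0,0,0,0,36],[0,0,0,0,36],[0,0,0,0,36],[0,0,0,0,36],[0,0,0,0,36]]]'
python3 -m pendant '[[[0,0,10,0,36],[0,0,25,0,36],[0,0,40,0,36],[0,0,40,0,36],[0,0,15,0,36],[0,0,0,0,36]]]'
```

```text
{'box': (0.652, 0.0972), 'cent': (np.float32(0.6518), np.float32(0.0976)), 'size': (125, 70), 'yaw': np.float32(-2.9)} {'box': (0.6142, -0.2778), 'cent': (np.float32(0.6249), np.float32(-0.2795)), 'size': (124, 70), 'yaw': np.float32(13.7)}
[[ 0.65150024  0.09678437  0.006     ]
 [ 0.61314087 -0.27999671  0.006     ]] dial [[ 0.46298452 -0.08623024  0.036     ]]
time_s: 10.15
eef_pos: [0.6349, -0.1148, 0.0047]
eef_rot: [0.001, 0.991, 0.133, 0.001]
wrist_force: [0.2, -0.0, -0.8]
opening: 0.815
time_s: 10.9
eef_pos: [0.6349, -0.1148, 0.0046]
eef_rot: [0.0, 0.991, 0.133, 0.001]
wrist_force: [-0.2, -0.5, 5.8]
opening: 0.545
time_s: 11.65
eef_pos: [0.6343, -0.1146, 0.134]
eef_rot: [0.0, 0.991, 0.133, 0.001]
wrist_force: [-0.3, 0.1, -1.3]
opening: 0.549
```

```bash
python3 -m pendant '[[[-12,20,0,0,36],[-20,36,0,-1,36],[-20,36,0,-1,36],[-20,36,0,-1,36],[-20,36,0,-1,36],[-20,36,0,-1,36],[-20,36,0,-1,36],[-20,36,0,-1,36]]]'
python3 -m pendant '[[[-20,36,0,-1,36],[-20,36,0,-1,36],[-15,27,0,0,36],[-10,20,-30,0,36],[0,0,0,0,36],[0,0,0,0,36],[0,0,0,0,36]]]'
python3 - <<'E'
from h import *
c=imaging.camera("wrist");save(c,"w4.png");o=monitor.get_obs();print(o["eef_pos"],o["eef_rot"])
E
```

```text
time_s: 12.65
eef_pos: [0.4795, 0.1584, 0.131]
eef_rot: [-0.0, 0.997, 0.072, -0.002]
wrist_force: [0.4, 0.6, -0.3]
opening: 0.55
time_s: 13.52
eef_pos: [0.4177, 0.276, 0.1038]
eef_rot: [-0.0, 0.999, 0.054, 0.0]
wrist_force: [-0.0, -0.4, -0.7]
opening: 0.549
[0.41780937 0.27602459 0.10389388] [-1.08354209e-04  9.98519203e-01  5.43973302e-02  5.66135090e-04]
```

View pics/w4.png

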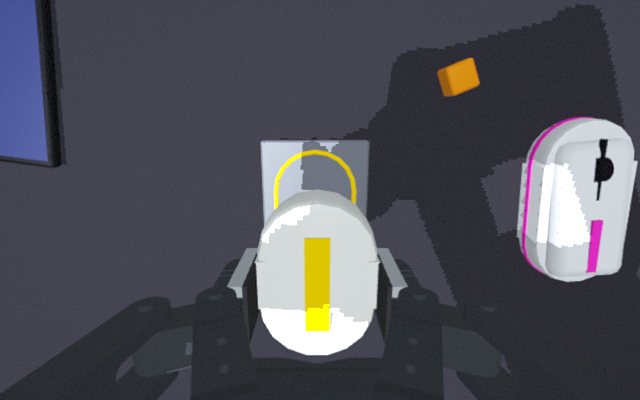

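The wrist view shows the case held level with its strip centred at (317,284). The yellow pad's far corners are at (262,141) and (369,140), and its cross is hidden under the case.

Run:
```python
from h import *
c=imaging.camera("wrist")
print("case",px2w(c,[[317,284],[317,238],[317,331]],.1253))
k=px2w(c,[[262,141],[369,140]],.006); e=k[0]-k[1]; print(k,np.linalg.norm(e)); yaw=np.arctan2(-e[0],e[1]); print("padyaw",np.degrees(yaw))
print("pad ctr",k.mean(0)-.046*np.array([np.cos(yaw),np.sin(yaw),0]))
o=px2w(c,[[276,190],[355,190],[315,151]],.006);print("outline L/R/front",o, "ctr from front",o[2]-.038*np.array([np.cos(yaw),np.sin(yaw),0]))
```

```text
case [[0.41789031 0.27490633 0.1253    ]
 [0.43684069 0.27699759 0.1253    ]
 [0.39700276 0.27260136 0.1253    ]]
[[0.45862308 0.31756679 0.006     ]
 [0.4673837  0.24430012 0.006     ]] 0.07378857141768515
padyaw 6.818583850185525
pad ctr [0.41732875 0.27547206 0.006     ]
outline L/R/front [[0.42515569 0.3052769  0.006     ]
 [0.43136681 0.24897356 0.006     ]
 [0.45583791 0.28048447 0.006     ]] ctr from front [0.41810669 0.27597288 0.006     ]
```

```bash
python3 -m pendant '[[[0,1,-25,0,36],[0,0,-35,0,36],[0,0,-20,0,36],[0,0,-7,0,36],[0,0,-3,0,36],[0,0,-3,0,36],[0,0,0,0,36],[0,0,0,0,36]]]'
python3 -m pendant '[[[0,0,0,0,56],[0,0,0,0,70],[0,0,0,0,85],[0,0,0,0,85],[0,0,10,0,85],[0,0,30,0,85],[0,0,50,0,85],[0,0,50,0,85]]]'
```

```text
time_s: 14.62
eef_pos: [0.4172, 0.2777, 0.0108]
eef_rot: [-0.0, 0.998, 0.055, 0.0]
wrist_force: [0.8, -0.2, -0.7]
opening: 0.544
time_s: 15.62
eef_pos: [0.4166, 0.2774, 0.1522]
eef_rot: [0.0, 0.998, 0.055, -0.0]
wrist_force: [0.4, 0.2, -0.6]
opening: 1.0
```

```bash
python3 -m pendant '[[[3,-20,10,1,85],[4,-32,10,1,85],[4,-32,10,1,85],[4,-32,10,1,85],[4,-32,5,0.6,85],[4,-30,0,0,85],[0,0,0,0,85],[0,0,0,0,85]]]'
python3 - <<'E'
from h import *
c=imaging.camera("wrist");save(c,"w5.png");o=monitor.get_obs();print(o["eef_pos"],o["eef_rot"])
print(blob(c,.018,(.441,.100),.08,"bright"),blob(c,.018,(.441,.100),.08,"magenta"))
print([world(c,r["at"]).round(4) for r in spotter.tip_of("wrist","white_mouse")[:1]])
E
```

```text
time_s: 16.62
eef_pos: [0.4398, 0.0999, 0.1956]
eef_rot: [-0.0, 0.995, 0.095, 0.0]
wrist_force: [-0.5, 0.5, -0.8]
opening: 0.993
[0.43967586 0.10020228 0.19548131] [-1.71561402e-04  9.95455291e-01  9.52298831e-02  6.45097489e-05]
{'box': (0.4405, 0.0983), 'cent': (np.float32(0.4404), np.float32(0.0984)), 'size': (116, 61), 'yaw': np.float32(10.6)} {'box': (0.4474, 0.1081), 'cent': (np.float32(0.4433), np.float32(0.1003)), 'size': (103, 57), 'yaw': np.float32(-8.4)}
[array([0.4372, 0.0965, 0.0021])]
```

View pics/w5.png

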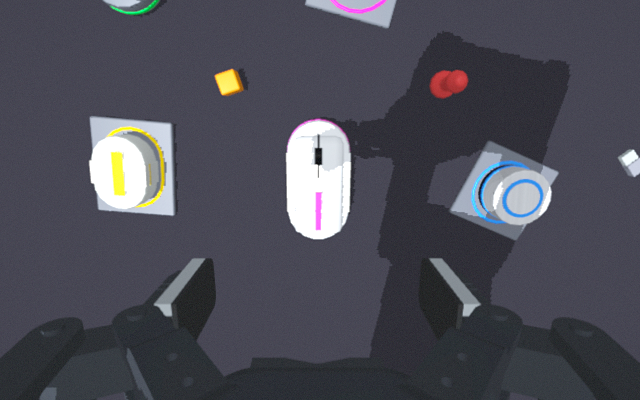

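The wrist view shows the white mouse centred at (318,180), with the case and dial sitting inside their outlines on both sides.

```bash
python3 -m pendant '[[[1,-2,-50,0,85],[0,0,-50,0,85],[0,0,-45,0,85],[0,0,-28,0,85],[0,0,-14,0,85],[0,0,-6,0,85],[0,0,0,0,85],[0,0,0,0,45]]]'
python3 -m pendant '[[[0,0,0,0,45],[0,0,0,0,45],[0,0,0,0,45],[0,0,0,0,45],[0,0,0,0,45],[0,0,0,0,45]]]'
python3 -m pendant '[[[0,0,10,0,45],[0,0,25,0,45],[0,0,40,0,45],[0,0,40,0,45],[0,0,0,0,45],[0,0,0,0,45]]]'
```

```text
time_s: 17.73
eef_pos: [0.4419, 0.0976, 0.0033]
eef_rot: [0.0, 0.995, 0.095, 0.001]
wrist_force: [-0.2, 0.7, 0.4]
opening: 0.813
time_s: 18.48
eef_pos: [0.4419, 0.0976, 0.0036]
eef_rot: [0.0, 0.995, 0.095, 0.001]
wrist_force: [-2.2, -0.1, 6.6]
opening: 0.661
time_s: 19.23
eef_pos: [0.4404, 0.0975, 0.1171]
eef_rot: [-0.0, 0.995, 0.095, -0.0]
wrist_force: [-0.5, -0.7, -1.5]
opening: 0.664
```

```bash
python3 -m pendant '[[[15,0,0,-1,45],[30,0,0,-2,45],[30,0,0,-2,45],[30,0,0,-3,45],[30,0,0,-3,45],[30,0,0,-3,45],[30,0,0,0,45],[15,0,0,0,45]]]'
python3 -m pendant '[[[0,0,0,0,45],[0,0,0,0,45],[0,0,0,0,45]]]'
python3 - <<'E'
from h import *
c=imaging.camera("wrist");save(c,"w6.png");o=monitor.get_obs();print(o["eef_pos"],o["eef_rot"])
E
```

```text
time_s: 20.23
eef_pos: [0.6523, 0.0973, 0.115]
eef_rot: [-0.0, 1.0, -0.028, -0.001]
wrist_force: [0.3, 0.6, -0.7]
opening: 0.665
time_s: 20.6
eef_pos: [0.6501, 0.0976, 0.1168]
eef_rot: [-0.0, 1.0, -0.027, -0.001]
wrist_force: [-0.2, 1.0, -0.7]
opening: 0.661
[0.65026618 0.09766167 0.11709389] [ 1.84786633e-06  9.99637025e-01 -2.69393497e-02 -2.98407917e-04]
```

View pics/w6.png

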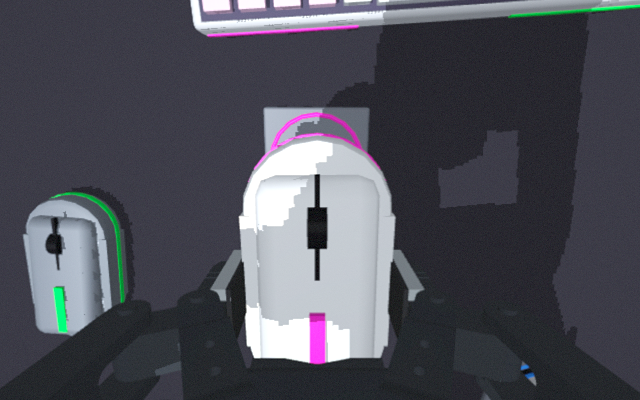

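The wrist view shows the mouse held straight, with its front edge at about (317,137). The magenta pad's far corners are at (264,108) and (369,108).

Run:
```python
from h import *
c=imaging.camera("wrist")
print("mouse front->ctr",px2w(c,[[317,138]],.1375)-[.057,-.003,0], "base strip",px2w(c,[[317,134]],.117)-[.057,-.003,0])
k=px2w(c,[[264,108],[369,108]],.006); e=k[0]-k[1]; yaw=np.arctan2(-e[0],e[1]); u=np.array([np.cos(yaw),np.sin(yaw),0])
print(k,np.linalg.norm(e),"padyaw",np.degrees(yaw),"ctr",k.mean(0)-.066*u,"outline",px2w(c,[[317,114]],.006)-.061*u)
```

```text
mouse front->ctr [[0.64919671 0.09623327 0.1375    ]] base strip [[0.64925405 0.09622217 0.117     ]]
[[0.71917127 0.13013142 0.006     ]
 [0.71521892 0.05577912 0.006     ]] 0.07445727067802033 padyaw -3.0428160074396153 ctr [0.65128815 0.0964587  0.006     ] outline [[0.65219224 0.09605355 0.006     ]]
```

```bash
python3 -m pendant '[[[2,0,-25,0,45],[0,0,-40,0,45],[0,0,-26,0,45],[0,0,-9,0,45],[0,0,-4,0,45],[0,0,-2,0,45],[0,0,0,0,45],[0,0,0,0,45]]]'
python3 -m pendant '[[[0,0,0,0,65],[0,0,0,0,75],[0,0,0,0,85],[0,0,0,0,85],[0,0,10,0,85],[0,0,30,0,85],[0,0,50,0,85],[0,0,50,0,85]]]'
```

```text
time_s: 21.7
eef_pos: [0.6534, 0.0975, 0.0122]
eef_rot: [-0.0, 1.0, -0.027, 0.001]
wrist_force: [-0.4, 0.4, -1.1]
opening: 0.665
time_s: 22.7
eef_pos: [0.6527, 0.0975, 0.1533]
eef_rot: [-0.0, 1.0, -0.027, 0.0]
wrist_force: [0.6, -0.4, 0.4]
opening: 0.996
```

```bash
python3 -m pendant '[[[-4,20,10,0,85],[-8,33,10,-1,85],[-8,33,10,-1,85],[-8,33,8,-1,85],[-8,33,5,-1,85],[-8,35,0,-1,85],[0,0,0,0,85],[0,0,0,0,85]]]'
python3 - <<'E'
from h import *
c=imaging.camera("wrist");save(c,"w7.png");o=monitor.get_obs();print(o["eef_pos"],o["eef_rot"])
print(blob(c,.018,(.609,.285),.08,"bright"))
print([world(c,r["at"]).round(4) for r in spotter.tip_of("wrist","grey_mouse")[:1]])
E
```

```text
time_s: 23.7
eef_pos: [0.6084, 0.2845, 0.1937]
eef_rot: [0.0, 0.998, -0.07, -0.0]
wrist_force: [1.1, -0.8, 0.1]
opening: 0.994
[0.60867984 0.28390871 0.19379367] [ 3.43964645e-04  9.97501330e-01 -7.06458442e-02 -3.77461013e-04]
{'box': (0.609, 0.2837), 'cent': (np.float32(0.6091), np.float32(0.2837)), 'size': (115, 60), 'yaw': np.float32(-7.9)}
[array([ 0.6102,  0.283 , -0.001 ])]
```

View pics/w7.png

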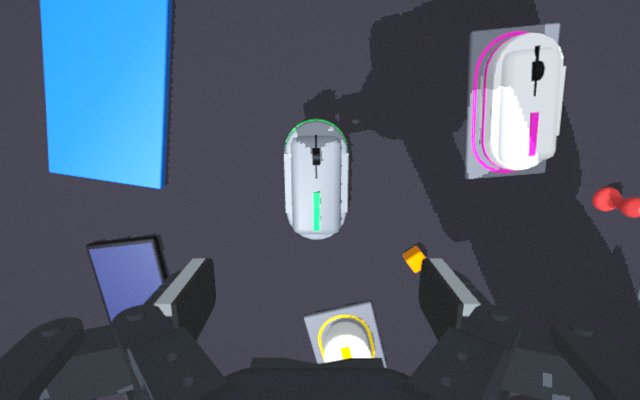

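The grey mouse is centred at (317,180). The cube at (414,259) is clear of the fingers, and the white mouse sits inside its outline.

```bash
python3 -m pendant '[[[0,0,-50,0,85],[0,0,-50,0,85],[0,0,-45,0,85],[0,0,-27,0,85],[0,0,-13,0,85],[0,0,-6,0,85],[0,0,0,0,85],[0,0,0,0,45]]]'
python3 -m pendant '[[[0,0,0,0,45],[0,0,0,0,45],[0,0,0,0,45],[0,0,0,0,45],[0,0,0,0,45],[0,0,0,0,45]]]'
python3 -m pendant '[[[0,0,10,0,45],[0,0,25,0,45],[0,0,40,0,45],[0,0,50,0,45],[0,0,15,0,45],[0,0,0,0,45]]]'
```

```text
time_s: 24.8
eef_pos: [0.6099, 0.2848, 0.0048]
eef_rot: [-0.0, 0.998, -0.071, 0.001]
wrist_force: [0.6, -0.0, 0.4]
opening: 0.815
time_s: 25.55
eef_pos: [0.6101, 0.285, 0.005]
eef_rot: [-0.0, 0.998, -0.07, 0.001]
wrist_force: [-0.8, -0.0, 5.9]
opening: 0.659
time_s: 26.3
eef_pos: [0.6094, 0.2847, 0.1444]
eef_rot: [-0.0, 0.998, -0.071, 0.001]
wrist_force: [-0.4, 0.7, -1.4]
opening: 0.659
```

```bash
python3 -m pendant '[[[0,-20,0,0,45],[0,-40,0,1,45],[0,-40,0,2,45],[0,-40,0,2,45],[0,-40,0,2,45],[0,-40,0,2,45],[0,-40,0,2,45],[0,-40,0,2,45]]]'
python3 -m pendant '[[[0,-40,0,2,45],[0,-40,0,2,45],[0,-40,0,2,45],[2,-40,0,2,45],[2,-40,0,1,45],[0,-40,-10,0,45],[0,-24,-10,0,45],[0,0,-5,0,45]]]'
python3 -m pendant '[[[0,0,0,0,45],[0,0,0,0,45],[0,0,0,0,45]]]'
python3 - <<'E'
from h import *
c=imaging.camera("wrist");save(c,"w8.png");o=monitor.get_obs();print(o["eef_pos"],o["eef_rot"])
E
```

```text
time_s: 27.3
eef_pos: [0.6067, -0.0178, 0.1407]
eef_rot: [-0.0, 0.999, 0.043, -0.002]
wrist_force: [1.0, 0.8, -1.2]
opening: 0.665
time_s: 28.3
eef_pos: [0.611, -0.2808, 0.1156]
eef_rot: [-0.001, 0.993, 0.12, -0.001]
wrist_force: [0.1, 0.6, -1.3]
opening: 0.663
time_s: 28.68
eef_pos: [0.6134, -0.2785, 0.1189]
eef_rot: [0.0, 0.993, 0.122, 0.0]
wrist_force: [0.0, 0.5, -0.7]
opening: 0.663
[ 0.61331971 -0.27869786  0.11887373] [2.58589924e-04 9.92567035e-01 1.21698469e-01 3.09659571e-04]
```

View pics/w8.png

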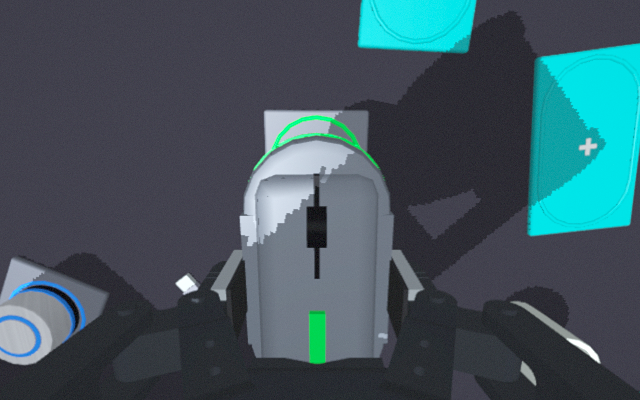

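The wrist view shows the mouse aligned over the grey green-outlined pad, whose far corners are at (265,111) and (368,111). The mouse front is at (317,138), and the cup at (555,345) is well clear.

Run:
```python
from h import *
c=imaging.camera("wrist"); L=.1189-.005; t=np.radians(14)
print("mouse front->ctr",px2w(c,[[317,139]],.024+L)-.057*np.array([np.cos(t),np.sin(t),0]))
k=px2w(c,[[265,111],[368,111]],.006); e=k[0]-k[1]; yaw=np.arctan2(-e[0],e[1]); u=np.array([np.cos(yaw),np.sin(yaw),0])
print(np.linalg.norm(e),"padyaw",np.degrees(yaw),"ctr",k.mean(0)-.066*u,"outline",px2w(c,[[316,117]],.006)-.061*u)
```

```text
mouse front->ctr [[ 0.61186618 -0.27988734  0.1379    ]]
0.07374791966954808 padyaw 14.027732822018287 ctr [ 0.61236581 -0.27951416  0.006     ] outline [[ 0.61312541 -0.27895212  0.006     ]]
```

```bash
python3 -m pendant '[[[1,1,-25,0,45],[0,0,-40,0,45],[0,0,-26,0,45],[0,0,-9,0,45],[0,0,-4,0,45],[0,0,-3,0,45],[0,0,0,0,45],[0,0,0,0,45]]]'
python3 -m pendant '[[[0,0,0,0,65],[0,0,0,0,75],[0,0,0,0,85],[0,0,0,0,85],[0,0,10,0,85],[0,0,30,0,85],[0,0,50,0,85],[0,0,50,0,85]]]'
python3 -m pendant '[[[-20,0,40,0,85],[-40,0,20,0,85],[-50,0,0,0,85],[-50,0,0,0,85],[-40,0,0,0,85],[-20,0,0,0,85],[0,0,0,0,85],[0,0,0,0,85]]]'
python3 - <<'E'
from h import *
w=imaging.camera("wrist");save(w,"w9.png")
c=imaging.camera("top");print(monitor.get_obs()["eef_pos"])
for n,z,ct,h,k in [("white_mouse",.024,(.654,.101),.09,"magenta"),("grey",.024,(.614,-.275),.09,"green"),("fig",.02,(.55,.002),.03,"bright")]: print(n,blob(c,z,ct,h,k))
im=c["img"][140:320,140:500,::-1]; cv2.imwrite("pics/top9.png",cv2.resize(im,(800,400),interpolation=cv2.INTER_CUBIC))
for n,xy in dict(mag=(.654,.101),gre=(.614,-.275),blu=(.4634,-.0803),yel=(.4194,.281)).items(): cv2.imwrite(f"/tmp/{n}.png",cv2.resize(rectify(c,.02,xy[0]-.08,xy[0]+.08,xy[1]-.08,xy[1]+.08)[:,:,::-1],(300,300)))
g=[cv2.imread(f"/tmp/{n}.png") for n in("mag","gre","blu","yel")]
cv2.imwrite("pics/quad.png",np.vstack([np.hstack(g[:2]),np.hstack(g[2:])]))
E
```

```text
time_s: 29.78
eef_pos: [0.6143, -0.2788, 0.0121]
eef_rot: [0.0, 0.993, 0.121, 0.0]
wrist_force: [0.5, 0.1, -1.1]
opening: 0.659
time_s: 30.78
eef_pos: [0.6137, -0.2784, 0.1532]
eef_rot: [0.0, 0.993, 0.121, -0.0]
wrist_force: [1.1, 0.1, -0.4]
opening: 0.997
time_s: 31.78
eef_pos: [0.3946, -0.2788, 0.212]
eef_rot: [0.001, 0.993, 0.121, 0.001]
wrist_force: [0.2, -0.1, 0.4]
opening: 0.992
[ 0.39465722 -0.27852707  0.21153103]
white_mouse {'box': (0.639, 0.0824), 'cent': (np.float32(0.6258), np.float32(0.0833)), 'size': (114, 61), 'yaw': np.float32(-37.0)}
grey {'box': (0.6074, -0.2632), 'cent': (np.float32(0.5988), np.float32(-0.2647)), 'size': (125, 62), 'yaw': np.float32(27.8)}
fig {'box': (0.5487, 0.0057), 'cent': (np.float32(0.5484), np.float32(0.0055)), 'size': (26, 23), 'yaw': np.float32(45.0)}
```

View pics/quad.png

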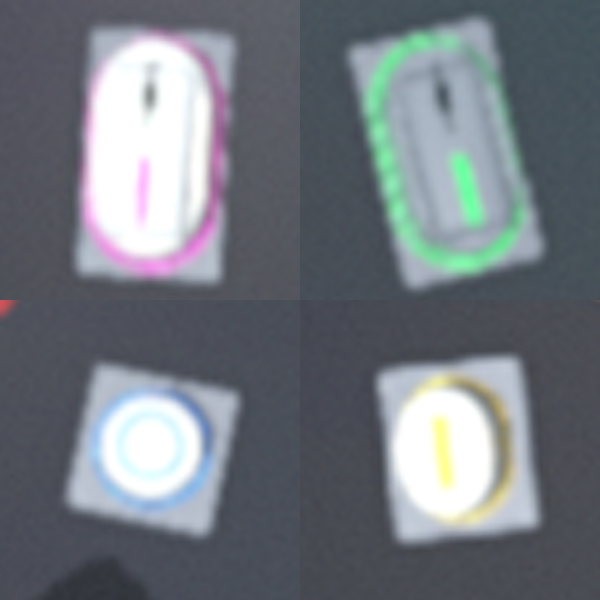

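View pics/top9.png

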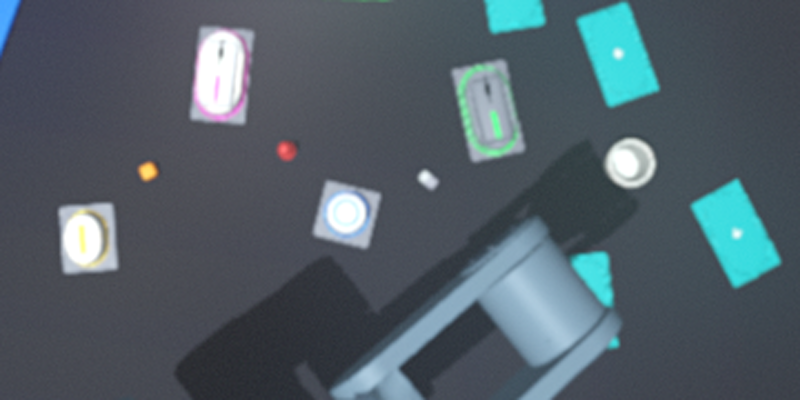

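The top view and the rectified crops show all four things inside their own outlines. The figurine is at (287,150) and the cup at (630,163), the same pixels as at the start. The case's apparent shift to the left matches its height parallax, leaving about 1–2 mm. I'm handing in.

```bash
python3 -c "
from h import *
print(order.hand_in(), monitor.get_obs()['time_s'])"
```

```text
the job is handed in; nothing more can be done
the job is handed in; nothing more can be done
```

All four things are on their own charging pads and the job is handed in, at about 32 s of the 141 s allowed. The hand-in gives no verdict, so the results below are from my own checks.

- **Moves:** I placed the dial on blue, the earbud case on yellow, the white mouse on magenta and the grey mouse on the grey-bodied green pad. The turquoise look-alikes were left alone. Each was let go about 0 to 2.5 mm above its pad, going by the tool height. The wrist force stayed within about 7 N at every reading.
- **Final checks:** In the last top view each thing lies inside its outline, about 1 to 3 mm off centre by my estimate. The case is the least well aligned, about 4° (0.08 rad) off by eye against the 0.2 rad allowed. The figurine and cup show no visible movement.
- **What disagreed:** The top and wrist cameras differ by about 2 to 4 mm in absolute position, so I placed things using wrist-camera positions relative to the pads. In the final top picture, the automatic outline fits failed for the two mice: strip and outline merged, giving wrong angles. The mice were therefore judged from the picture and from the wrist measurements taken just before release.

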